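Bolt the blade chest

ROBOT

A 7-joint arm with a two-finger parallel gripper is mounted at the origin on the work surface. World frame = base frame: x ahead of the robot, y to its left, z up, the work surface at z = 0. Lengths are in m, angles in rad, forces in N, time in s.
With the tool pointing down it reaches from about 0.425 to 0.925 m from the base axis. Payload 6.8 kg.
Tool frame: the origin (TCP) lies on the centre line of the jaws, within the pads' length; the fingertips stand 22 mm ahead of it and the grasp point (between the pads) lies 3 mm ahead of it; z points along the fingers, y is the line along which they close (so a half turn about z gives the same grasp; the last joint's range is limited). The gripper opens to 88 mm and grips with 3 to 60 N. Pads are 20 mm wide; open, the fingers measure 115 mm over their backs; the gripper's body (75 mm by 178 mm) begins 61 mm behind the grasp point.
Start: joints at [-0.108, 0.477, 0.022, 1.555, -0.011, 1.109, -0.083], TCP at [0.675, 0, 0.245] pointing down, gripper open.
Joint ranges: [-2.96, 2.96], [-0.34, 2.1], [-1.41, 1.46], [0.24, 2.44], [-1.37, 4.51], [0.17, 1.92], [-2.96, 2.96]. Speed limits (rad/s): [2.39, 2.39, 3.14, 3.14, 3.14, 3.14, 3.14].

INTERFACE

Orientations are given as a 3x3 rotation matrix whose columns are the frame's x, y, z axes.
In Python, from bench import sense, capture, camera_info, workorder gives the robot as it stands. The module is installed in compiled form; this text tells all that it offers.
- The arm moves only by the shell command python3 -m handwheel 'ROWS'. ROWS is JSON, a list that holds one entry, the list of rows, each a list of 5 numbers: the finger opening in m, from 0 to 0.0878, then the shift along the world's x, y, z in m, then the turn about the world's z in rad. A call has 1 to 20 rows; each row is the pose to reach, as a shift and turn from the pose commanded when the call began; what a row does not reach only later rows make up. A row lasts 1/8 s, in which the tool goes at most 62.5 mm and 10.7 degrees, less where a joint would pass 70% of its speed; a pose out of reach is approached as far as the arm can. A call with a gripper value outside its range is refused whole. The fingers move at their own pace and stop on an object; the grip force is fixed at half the most. Time passes only in rows, so rows that repeat a pose let the fingers close. It gives the time, the measured TCP pose, the force, the opening and the grip force at its end, in the units of the state.
- sense(): the state, without advancing time (a new reading comes with each control period).
- capture(name): name is "scene" or "side" or "wrist"; returns (picture, depth): 420x560x3 uint8, blue, green, red; 420x560 float32, m along the optical axis (not along the pixel's ray), 0 where there is no reading.
- camera_info(name): a dict with "fov_y" (degrees; the focal length in pixels is half the picture's height over the tangent of half this angle, whatever the lens; pixels are square), "cx", "cy" (the principal point, pixels), "world_from_camera" (4x4, takes a point from camera to world coordinates); the wrist camera has in their place "hand_eye" (4x4, takes a point from camera to tool coordinates, whose origin is the TCP and whose axes are the flange's). Camera axes: x right, y down, z forward; pixel columns grow to the right and rows downward; lengths in m; the calibration is good to about 2 mm. A picture is of the moment at which its call begins: read the wrist's pose just before it. camera_info takes no time and is no camera call.
- workorder.close_job(): hands the job in; it is judged then, once.
The state is a dict: "clock": time; "qpos": joint angles; "qvel": joint speeds; "effort": joint torques, N m; "position": TCP position; "orientation": TCP orientation; "force": force on the tool from outside, world axes, zero at the start; "ft_torque": the same for the moment, N m; "opening": finger opening in m; "grip_force": force on a finger pad.
Only numpy, scipy, OpenCV 4.12 (cv2) and the standard library are available. Lean on these libraries where they do the work, as an engineer would, in place of code of your own. Each camera call takes 0.05 s, during which the arm holds its last target. There are 200 camera calls.

TASK

Bolt the saw-blade chest shut: press the red spring catch bar down with one fingertip and, keeping it down all the way, push the bolt's yellow tab with the other finger until the bolt is fully home in the brass keeper. Then let the catch spring back up behind the bolt. Only press and push; grasp nothing, and leave the other things on the chest and bench where they are.

Things in the scene. Friction and masses are not known exactly. Their poses are not given: they have to be found in the camera images.
- chest: blue steel saw-blade chest with grey lid, 190 (x) x 270 (y) x 80 mm tall, heavy and fixed in place. Origin: centre of its underside, on the bench. Its z is up; the bolt slides along its +y, towards the brass keeper at its +y end. Steel bolt guides and the keeper stand no higher than 24 mm above the lid (104 mm above the bench)
- bolt (a joint): the bolt's slide in m: 0 fully drawn, 0.055 fully home in the keeper (end stop). It starts at 0 to 0.008; with the catch up, the catch's tooth blocks it at 0.010 and again at stops along the way, and holds it home once past 0.049. Rubs with about 2.5 N
- catch (a joint): the spring catch's downward travel in m: 0 up, 0.010 right down. It frees the bolt from about 0.005. Its spring pushes up with about 3.5 N at the top and 7 N right down
- bolt_tab (a point): centre of the top of the bolt's yellow upright push tab. The tab is 20 mm wide along chest x, 12 mm thick along chest y, and its top is 146 mm above the bench; the lowest 14 mm above the lid is the bolt itself, all above that is tab. Moves with the bolt
- catch_top (a point): centre of the top face of the red catch bar beside the bolt, on the chest's -x side. The bar is 32 mm wide along chest x, 130 mm long along chest y (parallel to the bolt), flat, 6 mm thick, its top 125 mm above the bench when up. It goes straight down wherever it is pressed and does not slide along. Its middle line is 62 mm from the bolt's; the tab stands 21 mm above it when up. Moves with the catch
- tape: yellow and black tape measure, 66 x 30 x 44 mm, standing on the chest's lid. Origin: centre of its underside
- offcut: pale wood offcut, 35 x 60 x 20 mm, lying on the chest's lid. Origin: centre of its underside
- screw_jar: glass screw jar with red cap, 64 mm across, 75 mm tall. Origin: centre of its underside
- glue: white glue bottle with orange cap, 54 mm across, 130 mm tall. Origin: centre of its underside
- driver: red-handled screwdriver lying on the bench, 190 mm long. Origin: under its middle
- mug: blue mug, 76 mm across, 88 mm tall. Origin: centre of its underside
- pencil: orange flat carpenter's pencil, about 170 x 13 x 8 mm, lying on the bench. Origin: under its middle

How it is judged:
By the outcome, as a careful person would: the job done as asked, in the order asked, and still so for the second after the job is handed in, with the robot touching nothing.
It also fails if it takes over 35 s, if anything falls off the work surface, if the arm or the gripper's body presses on something with over 40 N, if the wrist force passes 120 N, or if a joint passes its speed limit or range.

## Working session

There is one attempt and no reset: what is moved stays moved. The work goes in short steps, Python scripts to look and compute and a shell command to move; the robot and the scene stay as the last step left them, time stands still between calls to the robot, and variables do not carry over. Pictures are saved under pics/ and viewed, at most 10 in all, crops included, and the job is handed in when it is done.

```bash
mkdir -p pics; cat > h.py <<'E'
import numpy as np,cv2
from bench import sense,capture,camera_info
def grab(n,tag=None):
    s=sense(); im,d=capture(n); im=np.array(im)
    ci=camera_info(n); f=210/np.tan(np.radians(ci["fov_y"])/2)
    if n=="wrist":
        T=np.eye(4);T[:3,:3]=np.array(s["orientation"]);T[:3,3]=s["position"];T=T@np.array(ci["hand_eye"])
    else: T=np.array(ci["world_from_camera"])
    if tag: cv2.imwrite(f"pics/{tag}.png",im)
    v,u=np.mgrid[0:420,0:560]
    P=np.stack([(u-ci["cx"])/f*d,(v-ci["cy"])/f*d,d],-1)@T[:3,:3].T+T[:3,3]
    P[d<=0]=np.nan
    return im,P,T,f,ci
def ray(u,v,T,f,ci,z):
    r=T[:3,:3]@np.array([(u-ci["cx"])/f,(v-ci["cy"])/f,1]); return T[:3,3]+r*(z-T[2,3])/r[2]
E
python3 - <<'E'
from h import *
ims=[grab(n)[0] for n in("scene","side","wrist")]
cv2.imwrite("pics/a.png",cv2.resize(np.vstack([np.hstack(ims[:2]),np.hstack([ims[2],ims[2]*0])]),(800,600)))
s=sense();print(s["clock"],s["position"],s["opening"],np.round(s["orientation"],3),s["force"])
for n in("scene","side"):
  print(camera_info(n))
print(camera_info("wrist"))
E
```

```text
0.15 [ 6.74598340e-01 -3.02855398e-06  2.43931840e-01] 0.08806471667735313 [[-0.     1.    -0.001]
 [ 1.     0.    -0.   ]
 [-0.    -0.001 -1.   ]] [-0.44297315 -0.04647355  0.17515639]
{'fov_y': 55.66290781414824, 'cx': 278.78156792060435, 'cy': 212.4604888338951, 'world_from_camera': array([[-0.54055275,  0.63840535, -0.54794281,  1.11266537],
       [ 0.84130395,  0.40768529, -0.35496531,  0.3983985 ],
       [-0.00322353, -0.65286393, -0.75746835,  0.85586218],
       [ 0.        ,  0.        ,  0.        ,  1.        ]])}
{'fov_y': 51.053503733541774, 'cx': 282.38580975562815, 'cy': 208.5384525637248, 'world_from_camera': array([[-0.92992642, -0.24522132,  0.27404993,  0.34780013],
       [-0.36757845,  0.59734556, -0.71278634,  0.73621151],
       [ 0.01108789, -0.76357369, -0.64562549,  0.74282104],
       [ 0.        ,  0.        ,  0.        ,  1.        ]])}
{'fov_y': 62.433952865751, 'cx': 282.80777677288165, 'cy': 208.7310467385674, 'hand_eye': array([[ 6.74788559e-04, -9.52903014e-01, -3.03274446e-01,
         8.44293029e-02],
       [ 9.99999621e-01,  8.09906226e-04, -3.19755859e-04,
        -2.02874797e-06],
       [ 5.50320184e-04, -3.03274115e-01,  9.52903200e-01,
        -1.40772781e-01],
       [ 0.00000000e+00,  0.00000000e+00,  0.00000000e+00,
         1.00000000e+00]])}
```

View pics/a.png

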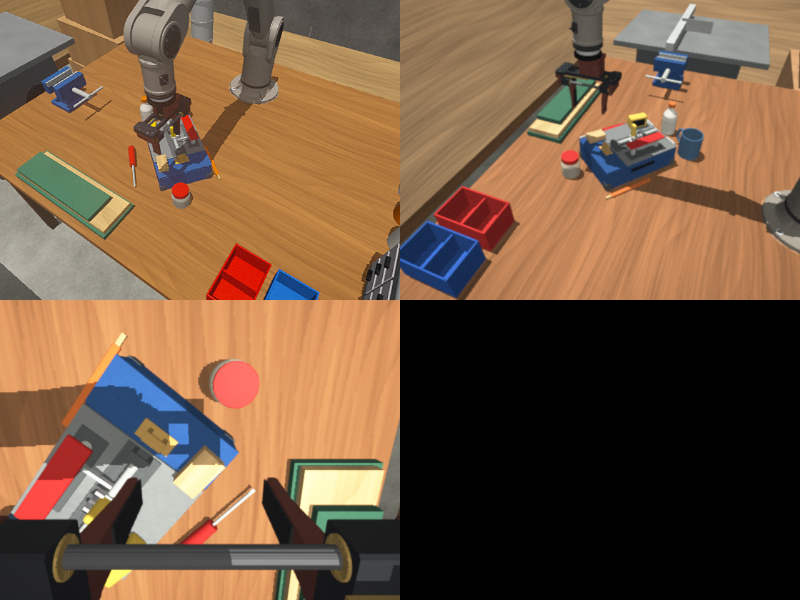

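```bash
python3 - <<'E'
from h import *
out=[]
for n in("scene","side","wrist"):
    im,P,T,f,ci=grab(n)
    hsv=cv2.cvtColor(im,cv2.COLOR_BGR2HSV); H,S,V=cv2.split(hsv)
    Z=P[...,2]
    box=(P[...,0]>.4)&(P[...,0]<.9)&(abs(P[...,1])<.3)&(Z<.17)
    red=((H<6)|(H>174))&(S>150)&(V>60)&box&(Z>.105)
    yel=(H>22)&(H<34)&(S>120)&(V>50)&box&(Z>.08)
    blue=(H>100)&(H<125)&(S>120)&box&(Z>.02)
    for nm,m in(("red",red),("yel",yel),("blue",blue)):
        k,l,st,c=cv2.connectedComponentsWithStats(m.astype(np.uint8))
        for i in range(1,k):
            if st[i,4]>25:
                q=P[l==i]; r=cv2.minAreaRect((q[:,:2]*1000).astype(np.float32))
                print(n,nm,st[i],np.round(np.nanmedian(q,0),3),"zmax",np.round(np.nanpercentile(q[:,2],[5,95]),3),np.round(r[0],1),np.round(r[1],1),round(r[2],1))
    if n=="scene": im=im[130:270,180:320]
    if n=="side": im=im[130:270,230:440]
    if n=="wrist": im=im
    out.append(cv2.resize(im,(400,300)))
cv2.imwrite("pics/b.png",np.vstack([np.hstack(out[:2]),np.hstack([out[2],out[2]*0])]))
E
```

```text
scene red [253 161  25  36 400] [ 0.507 -0.038  0.125] zmax [0.123 0.127] [502.6 -41.8] [129.7  30.9] 50.7
scene yel [211 169   8   9  39] [ 0.559 -0.162  0.123] zmax [0.117 0.125] [ 554.4 -159.9] [29.5 16.2] 7.0
scene yel [238 177   8  15  54] [ 0.557 -0.078  0.125] zmax [0.105 0.146] [555.2 -77.9] [13.1 12.6] 83.3
scene blue [256 216  40  26 321] [0.602 0.067 0.08 ] zmax [0.077 0.082] [608.2  65.5] [ 42.8 109.2] 69.5
scene blue [235 221  11  10  49] [ 0.641 -0.026  0.08 ] zmax [0.078 0.082] [639.2 -29.7] [35.7 17.9] 1.8
scene blue [216 228  19  22 120] [ 0.703 -0.024  0.08 ] zmax [0.077 0.082] [699.5 -38.7] [76.4 27.6] 70.7
scene blue [242 229  15   9  79] [0.647 0.009 0.08 ] zmax [0.078 0.082] [645.4   6.7] [26.3 25.9] 80.8
side red [317 185  53  24 505] [ 0.499 -0.038  0.125] zmax [0.123 0.126] [499.7 -40.4] [128.8  34.4] 50.8
side yel [320 158  25  12 164] [ 0.562 -0.161  0.123] zmax [0.12  0.126] [ 562.1 -163. ] [62.4 27.1] 38.5
side yel [324 172   7   6  26] [ 0.552 -0.075  0.144] zmax [0.106 0.147] [ 558. -105.] [15.1 81.9] 13.9
side blue [ 252  193  133   66 3183] [0.57  0.036 0.065] zmax [0.025 0.081] [544.5  14.4] [318.8 159.5] 14.1
wrist red [  19  189  110  118 5219] [ 0.506 -0.035  0.126] zmax [0.124 0.127] [499.9 -41.5] [129.9  31.2] 50.9
wrist yel [126 277  27  27 216] [ 0.551 -0.071  0.123] zmax [0.106 0.139] [550.8 -71. ] [ 3.2 12.1] 58.8
wrist yel [116 300  15  14 127] [ 0.547 -0.073  0.146] zmax [0.144 0.148] [546.3 -74.3] [11.3  7.9] 43.5
wrist yel [176 326  27  16 168] [ 0.58  -0.138  0.096] zmax [0.087 0.106] [ 583.  -141.9] [ 6.  25.5] 57.2
wrist yel [147 378  37  24 435] [ 0.559 -0.174  0.124] zmax [0.123 0.125] [ 558.1 -189. ] [60.4 25.6] 68.6
wrist blue [  120    77   213   163 14038] [0.614 0.036 0.081] zmax [0.05  0.082] [625.   14.5] [ 74.4 188.5] 50.9
```

View pics/b.png

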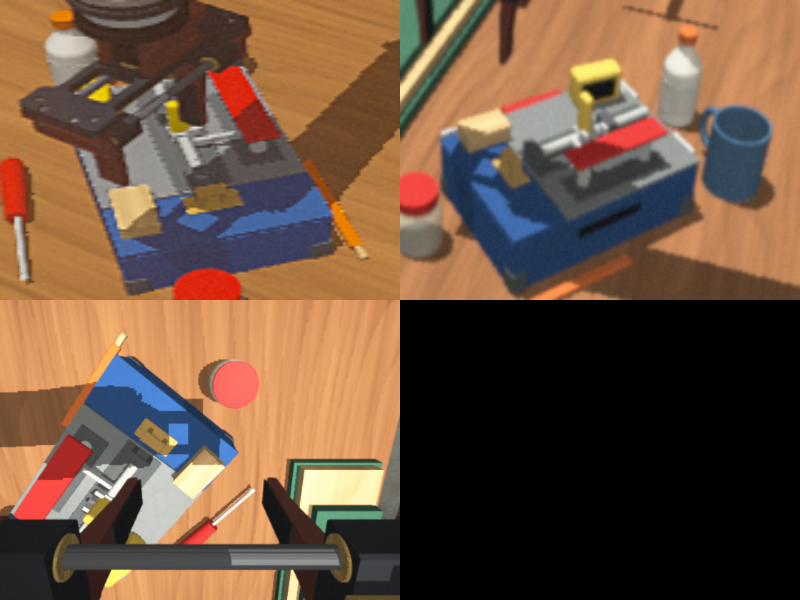

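The blue chest lies with its bolt line at about 50.8° from world x. The red bar is centred near (0.500, −0.041, 0.125) and agrees across all three views. The yellow tab's top is near (0.55, −0.076, 0.146), and the tape stands behind it on the +x side. I'll turn the jaws along chest x and set the finger spacing to 62 mm (13.5 mm thick fingers, so a 48.5 mm opening). Then I'll go above the start point and look again.

```bash
python3 -m handwheel '[[[0.0485,-0.04,-0.02,0,-0.13],[0.0485,-0.08,-0.04,0,-0.27],[0.0485,-0.12,-0.06,0,-0.41],[0.0485,-0.15,-0.07,-0.01,-0.55],[0.0485,-0.166,-0.079,-0.03,-0.684],[0.0485,-0.166,-0.079,-0.045,-0.684],[0.0485,-0.166,-0.079,-0.045,-0.684],[0.0485,-0.166,-0.079,-0.045,-0.684]]]'
python3 - <<'E'
from h import *
s=sense();print(s["position"],np.round(s["orientation"],3),s["opening"],s["force"])
a=np.radians(50.8);ey=np.array([np.cos(a),np.sin(a)]);ex=np.array([ey[1],-ey[0]]);C=np.array([.5,-.041])
out=[]
for n in("wrist","side","scene"):
    im,P,T,f,ci=grab(n)
    H,S,V=cv2.split(cv2.cvtColor(im,cv2.COLOR_BGR2HSV)); Z=P[...,2]
    L=np.stack([(P[...,:2]-C)@ex,(P[...,:2]-C)@ey],-1)
    box=(abs(L[...,0])<.2)&(abs(L[...,1])<.2)
    red=((H<6)|(H>174))&(S>150)&(V>50)&box&(Z>.115)&(Z<.13)
    tab=(H>22)&(H<34)&(S>120)&(V>50)&(abs(L[...,0]-.062)<.02)&(abs(L[...,1])<.05)&(Z>.1)&(Z<.152)
    tape=(H>22)&(H<34)&(S>120)&box&(L[...,0]>.04)&(L[...,1]<-.03)&(Z>.085)&(Z<.13)
    for nm,m in(("red",red),("tab",tab),("tabtop",tab&(Z>.143)),("tape",tape)):
        if m.sum()<15: print(n,nm,m.sum());continue
        q=P[m];r=cv2.minAreaRect((q[:,:2]*1000).astype(np.float32)); l=L[m]
        print(n,nm,m.sum(),"xy",np.round(r[0],1),np.round(r[1],1),round(r[2],1),"z",np.round(np.nanpercentile(q[:,2],[5,50,95]),3),"loc",np.round(np.nanpercentile(l,[3,97],axis=0)*1000,1).tolist())
    if n=="side": im=im[110:270,230:440]
    if n=="scene": im=im[110:270,180:390]
    out.append(cv2.resize(im,(400,300)))
cv2.imwrite("pics/c.png",np.vstack([np.hstack(out[:2]),np.hstack([out[2],out[2]*0])]))
E
```

```text
clock: 1.3
position: [0.5102, -0.0784, 0.2]
orientation: [[0.63, 0.777, 0.001], [0.777, -0.63, 0.0], [0.001, 0.001, -1.0]]
force: [0.0, 0.2, 0.1]
opening: 0.0485
grip_force: 0.0
[ 0.51020173 -0.07843031  0.20002337] [[ 0.63   0.777  0.001]
 [ 0.777 -0.63   0.   ]
 [ 0.001  0.001 -1.   ]] 0.04848626254435395 [0.00729317 0.16162954 0.08052127]
wrist red 8554 xy [499.4 -41.6] [128.8  31.8] 50.9 z [0.125 0.126 0.127] loc [[-14.4, -56.1], [15.0, 60.8]]
wrist tab 756 xy [550.1 -77.2] [11.7 20.2] 50.3 z [0.114 0.145 0.147] loc [[52.1, -1.1], [69.9, 9.2]]
wrist tabtop 517 xy [549.8 -77.2] [11.4 19. ] 52.3 z [0.144 0.146 0.147] loc [[53.0, -1.3], [70.0, 8.3]]
wrist tape 2742 xy [ 560.9 -164.5] [58.5 30.2] 41.9 z [0.119 0.124 0.125] loc [[108.6, -79.8], [140.2, -31.4]]
side red 512 xy [500.5 -38.7] [126.6  34.7] 50.6 z [0.123 0.125 0.127] loc [[-16.6, -56.7], [13.1, 61.5]]
side tab 32 xy [550.2 -76.3] [12.6 19.9] 38.4 z [0.114 0.144 0.146] loc [[51.3, -0.2], [69.1, 9.5]]
side tabtop 19 xy [549.5 -75.3] [ 8.2 18.1] 54.0 z [0.144 0.145 0.147] loc [[51.9, 0.6], [67.9, 8.7]]
side tape 126 xy [ 560.6 -163.7] [56.4 30.5] 38.4 z [0.102 0.123 0.125] loc [[107.4, -81.2], [138.6, -31.6]]
scene red 409 xy [502.1 -41.5] [127.2  31. ] 50.2 z [0.123 0.125 0.127] loc [[-12.3, -59.7], [16.5, 62.0]]
scene tab 97 xy [552.7 -77.5] [13.8 18.4] 56.8 z [0.106 0.13  0.146] loc [[55.2, 0.8], [72.6, 10.6]]
scene tabtop 24 xy [552.1 -78.3] [13.5 16.5] 71.7 z [0.143 0.145 0.146] loc [[55.8, -1.9], [72.2, 10.0]]
scene tape 164 xy [ 536.9 -143.8] [ 59.  102.5] 47.2 z [0.119 0.124 0.126] loc [[113.5, -84.5], [143.9, -30.8]]
```

View pics/c.png

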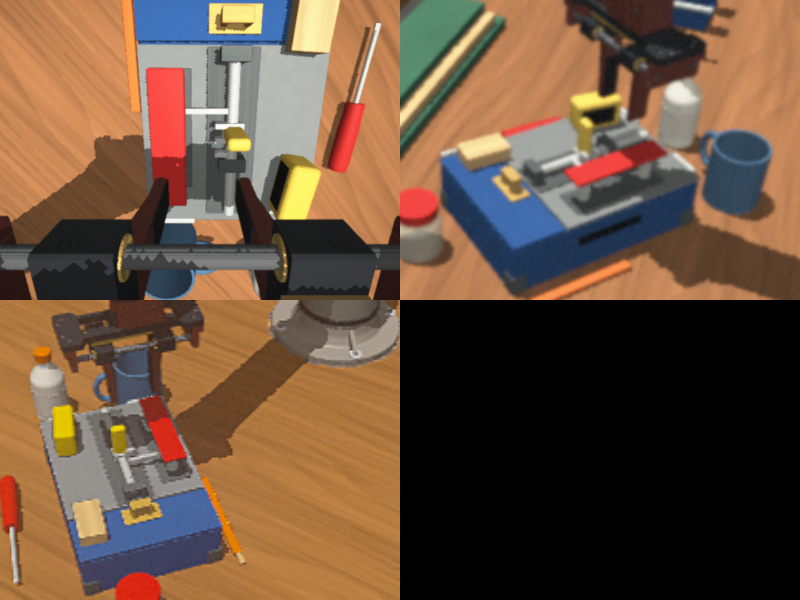

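Tab centre is (0.550, −0.077), local (62, 4) mm, with its top at 146 mm. Bar top is 125–126 mm and the tape is 107 mm or more to the side, so the path is clear. The fingertips line up with the bar (x≈0) and the bolt (x≈62). Now I'll descend and press about 8 mm.

```bash
python3 -m handwheel '[[[0.0485,0,0,-0.02,0],[0.0485,0,0,-0.04,0],[0.0485,0,0,-0.048,0],[0.0485,0,0,-0.05,0],[0.0485,0,0,-0.05,0]]]'
python3 -m handwheel '[[[0.0485,0,0,-0.003,0],[0.0485,0,0,-0.006,0],[0.0485,0,0,-0.006,0],[0.0485,0,0,-0.006,0]]]'
python3 -m handwheel '[[[0.0485,0,0,-0.002,0],[0.0485,0,0,-0.005,0],[0.0485,0,0,-0.005,0],[0.0485,0,0,-0.005,0]]]'
```

```text
clock: 2.08
position: [0.5095, -0.0791, 0.1502]
orientation: [[0.632, 0.775, 0.001], [0.775, -0.632, -0.0], [0.001, 0.001, -1.0]]
force: [0.5, -0.2, 0.1]
opening: 0.0488
grip_force: 0.0
clock: 2.58
position: [0.5096, -0.079, 0.1441]
orientation: [[0.632, 0.775, 0.001], [0.775, -0.632, -0.0], [0.001, 0.001, -1.0]]
force: [0.7, -0.7, 4.5]
opening: 0.0487
grip_force: 2.0
clock: 3.08
position: [0.5096, -0.079, 0.1389]
orientation: [[0.632, 0.775, 0.001], [0.775, -0.632, -0.0], [0.001, 0.001, -1.0]]
force: [0.8, 0.2, 6.4]
opening: 0.0485
grip_force: 2.9
```

Spring force of 6.4 N means about 8 mm down. Now I'll push along the bolt direction (0.632, 0.775).

```bash
python3 -m handwheel '[[[0.0485,0.0032,0.0039,0,0],[0.0485,0.0063,0.0078,0,0],[0.0485,0.0095,0.0116,0,0],[0.0485,0.0126,0.0155,0,0],[0.0485,0.0158,0.0194,0,0],[0.0485,0.019,0.0233,0,0],[0.0485,0.019,0.0233,0,0]]]'
python3 - <<'E'
from h import *
ims=[grab(n)[0] for n in("wrist","side")]
cv2.imwrite("pics/d.png",np.hstack([cv2.resize(ims[0],(400,300)),cv2.resize(ims[1][110:270,230:440],(400,300))]))
E
```

```text
clock: 3.95
position: [0.5264, -0.0574, 0.1382]
orientation: [[0.633, 0.774, -0.003], [0.774, -0.633, -0.002], [-0.004, -0.001, -1.0]]
force: [-3.5, -4.3, 7.8]
opening: 0.0484
grip_force: 3.5
```

View pics/d.png

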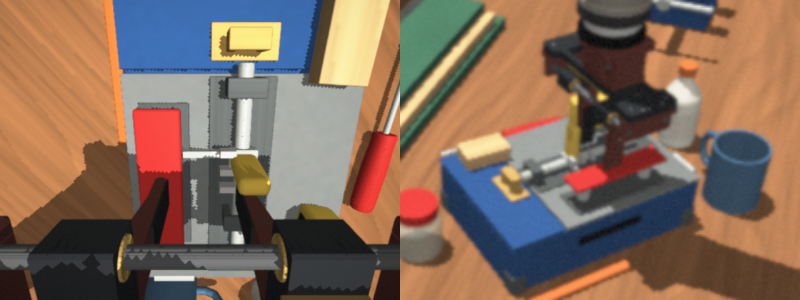

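The bolt is advancing towards the keeper with the bar held down, and the force is normal (about 5.5 N). Continuing.

```bash
python3 -m handwheel '[[[0.0485,0.0032,0.0039,0.0005,0],[0.0485,0.0063,0.0078,0.0005,0],[0.0485,0.0095,0.0116,0.0005,0],[0.0485,0.0126,0.0155,0.0005,0],[0.0485,0.0158,0.0194,0.0005,0],[0.0485,0.019,0.0233,0.0005,0],[0.0485,0.019,0.0233,0.0005,0]]]'
```

```text
clock: 4.92
position: [0.5452, -0.0343, 0.1384]
orientation: [[0.633, 0.774, -0.004], [0.774, -0.633, -0.002], [-0.004, -0.002, -1.0]]
force: [-3.6, -3.5, 5.1]
opening: 0.0485
grip_force: 3.6
```

```bash
python3 -m handwheel '[[[0.0485,0.0013,0.0016,0,0],[0.0485,0.0025,0.0031,0,0],[0.0485,0.0032,0.0039,0,0],[0.0485,0.0032,0.0039,0,0]]]'
python3 -m handwheel '[[[0.0485,0.0013,0.0016,0,0],[0.0485,0.0019,0.0023,0,0],[0.0485,0.0019,0.0023,0,0]]]'
```

```text
clock: 5.42
position: [0.5479, -0.031, 0.1384]
orientation: [[0.633, 0.774, -0.005], [0.774, -0.633, -0.003], [-0.005, -0.002, -1.0]]
force: [-3.9, -5.9, 5.8]
opening: 0.0486
grip_force: 4.0
clock: 5.8
position: [0.5489, -0.0298, 0.1384]
orientation: [[0.634, 0.773, -0.007], [0.773, -0.634, -0.004], [-0.007, -0.003, -1.0]]
force: [-8.1, -8.1, 9.4]
opening: 0.0483
grip_force: 6.3
```

```bash
python3 -m handwheel '[[[0.0485,0.0013,0.0016,0,0],[0.0485,0.0019,0.0023,0,0],[0.0485,0.0019,0.0023,0,0]]]'
python3 - <<'E'
from h import *
C=np.array([.5,-.041]);a=np.radians(50.8);ey=np.array([np.cos(a),np.sin(a)]);ex=np.array([ey[1],-ey[0]])
o=[]
for n in("wrist","side"):
    im,P,T,f,ci=grab(n);H,S,V=cv2.split(cv2.cvtColor(im,cv2.COLOR_BGR2HSV));L=np.stack([(P[...,:2]-C)@ex,(P[...,:2]-C)@ey],-1);Z=P[...,2]
    m=(H>22)&(H<34)&(S>120)&(V>50)&(abs(L[...,0]-.062)<.02)&(abs(L[...,1]-.05)<.04)&(Z>.14)&(Z<.152)
    print(n,m.sum(),np.round(np.nanpercentile(L[m],[3,97],axis=0)*1000,1).tolist())
    o.append(im)
cv2.imwrite("pics/e.png",np.hstack([cv2.resize(o[0],(400,300)),cv2.resize(o[1][110:270,230:440],(400,300))]))
E
```

```text
clock: 6.18
position: [0.549, -0.0297, 0.1384]
orientation: [[0.636, 0.772, -0.01], [0.772, -0.636, -0.005], [-0.011, -0.004, -1.0]]
force: [-13.1, -11.2, 16.4]
opening: 0.0485
grip_force: 9.8
wrist 476 [[52.2, 53.2], [69.9, 63.2]]
side 3 [[54.8, 56.3], [66.3, 62.3]]
```

View pics/e.png

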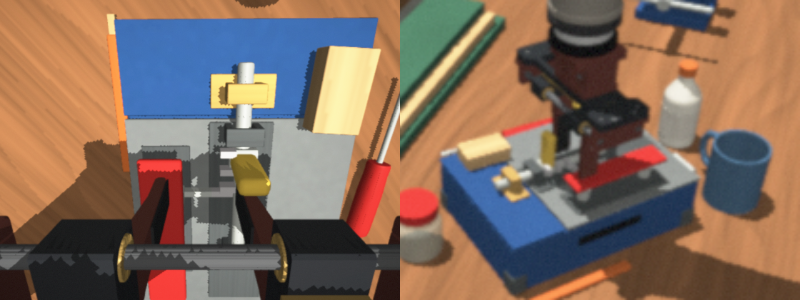

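The bolt is hard against its stop: the tab moved about 54.5 mm and the rod is through the keeper. I'll relieve the push load with the catch still down, then lift straight up and withdraw.

```bash
python3 -m handwheel '[[[0.0485,-0.0019,-0.0023,0,0],[0.0485,-0.0035,-0.0043,0,0],[0.0485,-0.0035,-0.0043,0,0],[0.0485,-0.0035,-0.0043,0.005,0],[0.0485,-0.0035,-0.0043,0.012,0],[0.0485,-0.0038,-0.0046,0.025,0],[0.0485,-0.0051,-0.0062,0.05,0],[0.0485,-0.0051,-0.0062,0.09,0],[0.0485,-0.03,-0.037,0.11,0],[0.0485,-0.05,-0.062,0.11,0],[0.0485,-0.05,-0.062,0.11,0]]]'
python3 - <<'E'
from h import *
C=np.array([.5,-.041]);a=np.radians(50.8);ey=np.array([np.cos(a),np.sin(a)]);ex=np.array([ey[1],-ey[0]])
o=[]
for n in("wrist","side","scene"):
    im,P,T,f,ci=grab(n);H,S,V=cv2.split(cv2.cvtColor(im,cv2.COLOR_BGR2HSV));L=np.stack([(P[...,:2]-C)@ex,(P[...,:2]-C)@ey],-1);Z=P[...,2]
    m=(H>22)&(H<34)&(S>120)&(V>50)&(abs(L[...,0]-.062)<.02)&(abs(L[...,1]-.05)<.04)&(Z>.14)&(Z<.152)
    r=((H<6)|(H>174))&(S>150)&(V>50)&(abs(L[...,0])<.03)&(abs(L[...,1])<.08)&(Z>.1)&(Z<.14)
    print(n,m.sum(),np.round(np.nanpercentile(L[m],[3,97],axis=0)*1000,1).tolist() if m.any() else 0,"bar z",np.round(np.median(Z[r]),4))
    o.append(im)
cv2.imwrite("pics/f.png",np.hstack([cv2.resize(o[0],(400,300)),cv2.resize(o[1][110:270,230:440],(400,300))]))
E
```

```text
clock: 7.65
position: [0.5036, -0.0871, 0.2503]
orientation: [[0.634, 0.773, 0.002], [0.773, -0.634, 0.0], [0.002, 0.002, -1.0]]
force: [0.8, -0.1, 0.1]
opening: 0.0485
grip_force: 0.0
wrist 432 [[52.8, 52.5], [70.2, 62.7]] bar z 0.1257
side 19 [[52.5, 54.0], [69.0, 62.7]] bar z 0.1248
scene 31 [[55.8, 53.6], [71.1, 63.9]] bar z 0.1247
```

View pics/f.png

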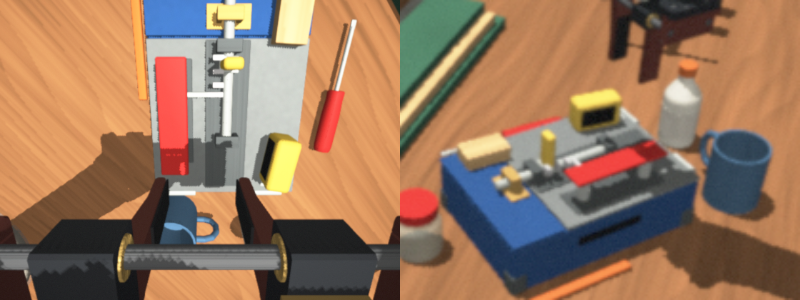

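The bolt is home: the tab moved 4 → 58 mm along the chest, with the rod through the keeper. The catch is back up at 125 mm, the other items haven't moved, and the robot is clear.

```bash
python3 -c "
from bench import workorder
print(workorder.close_job())"
```

```text
the job is handed in; nothing more can be done
None
```

The chest is bolted and the job is handed in: the bolt is against its end stop in the brass keeper, the catch has sprung back up behind it, the other things are where they were, and the robot is clear (7.65 s at the last move).

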